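# Bring the jewellery case out of the secret drawer

### The job

The navy jewellery case is hidden in the secret drawer of the walnut keepsake chest: feel along the finger groove on the chest's front top edge for the recess that your fingertips drop into, press the catch in it so that the drawer springs out, and take the case out. Set the case down on the bare counter and let go to change your grip, then stand it upright in the middle of the cream liner in the free stall of the display stand, clasp to the front like its neighbours. Do not disturb the other goods.

Things in the scene. Friction and masses are not known exactly. Their poses are not given: they have to be found in the camera images.
- chest: Walnut keepsake chest, 200 deep (its x) x 300 wide (its y) x 85 mm high, fixed on the counter; origin under its middle, x points from its front to its back, z up. Along its front top edge runs a finger groove. Under the groove is the secret drawer, whose front is a plain panel without a handle; it springs out 100 mm towards -x.
- groove (a point): middle of the finger groove, on its floor, 79 mm above the counter, 23 mm behind the chest's front face; axes as the chest's. The groove is 280 mm long (y) and 34 mm wide (x); around it the front bead rises 4 mm, the lid and the end walls 6 mm. Sunk in its floor is a hidden recess of the same wood, 60 mm long, as wide as the groove, 5 mm deep; its middle within 38 mm of this point along y.
- catch (a joint): travel of the catch plate that forms the whole bottom of the hidden recess, m: 0 up, 0.006 fully down. A spring resists with 2.5 N rising to 5.5 N (up to 1 N more by friction) and brings it back up; pressed beyond about 0.004 it frees the drawer.
- drawer (a joint): how far the secret drawer is out, m: 0 shut, 0.10 fully out, held there by a spring of about 1 N; it takes about a second to come out. Its floor lies 9.5 mm above the counter and is 236 mm wide between side walls 26 mm high; its front rises to 62 mm above the counter, with a brass keeper bar across behind its top.
- case_center (a point): centre of the navy jewellery case, a closed box 48 (x) x 62 (y) x 36 mm (z), 0.10 to 0.20 kg, brass clasp in the middle of its -x side. It stands in the shut drawer, clasp a few mm behind the drawer's front, and comes out with it; then its back is about 30 mm in front of the chest, and only beside its two sides that lie 62 mm apart is there room for fingers.
- case_clasp (a point): the clasp, on the case's -x side, 24 mm from the case's centre, 22 mm above its underside
- stand: oak display stand, 110 deep (x) x 252 wide (y), fixed on the counter, origin under its middle, x from its front to its back. Floor 10 mm thick; four dividers along x, 6 mm thick, 50 mm above the counter, make three stalls in a row along y, centres 82 mm apart, each 76 mm wide, open at front and back. The counter in front of stand and chest and between them is bare.
- liner_top (a point): centre of the top of a thin cream liner, 88 (x) x 70 mm (y), fixed in the free stall of the stand (any one of the three), 12 mm above the counter; x from the stand's front to its back. The dividers rise 38 mm above it, so a case can be held there only by its clasp side and hinge side, 48 mm apart.
- red_case_center (a point): centre of a dark red case, 46 x 58 x 34 mm, standing in another stall of the stand, clasp to the front; leave it alone
- green_case_center (a point): centre of a dark green case, 46 x 58 x 34 mm, standing in another stall of the stand, clasp to the front; leave it alone
- dish_center (a point): centre of a white trinket dish, 76 across, 22 mm high, on the back half of the chest's lid (85 mm above the counter); leave it alone
- soap_center (a point): centre of a pink boxed soap, 60 x 85 x 30 mm, on the back half of the chest's lid; leave it alone
- candle_center (a point): middle of an amber candle jar, 72 across, 85 mm high, on the counter; leave it alone
- lotion_center (a point): middle of a yellow lotion bottle, 54 across, 150 mm high, on the counter; leave it alone
- mug_center (a point): middle of a blue mug, 80 across, 92 mm high, on the counter; leave it alone

How it is judged:
On the way, in this order (a step that is already met when the one before it is completed fails the run):
1. the catch is pressed and the secret drawer springs out (value of joint drawer above 0.08 m), for 0.1 s.
2. the navy case stands on the counter, out of the drawer, let go (height (world z) of case_center below 0.022 m and angle between case_center's own z axis and vertical below 0.1 rad and contact force between case and the fingers below 0.1 N and linear speed of case below 0.02 m/s), for 0.1 s.
At the end, for the whole second after the job is handed in: The navy case stands level on the cream liner, its centre within 20 mm fore and aft and 15 mm sideways of the liner's, square to the stand within 15 degrees, clasp to the stand's front, let go and at rest (x of case_center in the frame of liner_top between -0.02 and 0.02 m and y of case_center in the frame of liner_top between -0.015 and 0.015 m and z of case_center in the frame of liner_top between 0.015 and 0.021 m and x of case_clasp in the frame of liner_top below -0.003 m and angle between the x axis of case_center and the x axis of liner_top, either way round below 0.26 rad and angle between case_center's own z axis and vertical below 0.1 rad and linear speed of case below 0.02 m/s); the robot touches nothing.
It fails at once if another case in the stand is pushed more than 15 mm (distance of any of red_case_center, green_case_center from where it was at the start of the episode above 0.015 m).
It fails at once if other goods are pushed more than 25 mm or knocked over (distance of any of dish_center, soap_center, candle_center, lotion_center, mug_center from where it was at the start of the episode above 0.025 m).
It also fails if it takes over 64 s, if anything falls off the work surface, if the arm or the gripper's body presses on something with over 40 N, if the wrist force passes 120 N, or if a joint passes its speed limit or range.

### The arm

A 6-joint arm with a two-finger parallel gripper is mounted at the origin on the work surface. World frame = base frame: x ahead of the robot, y to its left, z up, the work surface at z = 0. Lengths are in m, angles in rad, forces in N, time in s.
With the tool pointing down it reaches from about 0.325 to 0.85 m from the base axis. Payload 15.5 kg.
Tool frame: the origin (TCP) lies on the centre line of the jaws, within the pads' length; the fingertips stand 8 mm ahead of it and the grasp point (between the pads) lies 11 mm behind it; z points along the fingers, y is the line along which they close (so a half turn about z gives the same grasp; the last joint's range is limited). The gripper opens to 91 mm and grips with 3 to 60 N. Pads are 32 mm wide; open, the fingers measure 118 mm over their backs; the gripper's body (76 mm by 178 mm) begins 60 mm behind the grasp point.
Start: joints at [1.159, 0.494, 1.345, -0, 1.302, -0.096], TCP at [0.195, 0.594, 0.222] pointing down, gripper open.
Joint ranges: [-2.91, 2.91], [-0.82, 2.16], [0.22, 2.67], [-1.22, 4.37], [0.12, 2.79], [-3.08, 3.08]. Speed limits (rad/s): [1.89, 1.89, 2.57, 3.01, 3.01, 3.01].

### API

Orientations are given as a rotation vector (axis times angle).
In Python, from bench import env gives the robot as it stands. The module is installed in compiled form; this text tells all that it offers.
- The arm moves only by the tool send_rows, never from a script. Its argument "series" is a list of rows, each an object of numbers: "dx", "dy", "dz": the shift along the world's x, y, z normalised to -1 to 1, where 1 is 0.2 m; "yaw": the turn about the world's z normalised to -1 to 1, where 1 is 45 degrees; "grip": the opening, from 0 (shut) to 1 (fully open). A call has 1 to 20 rows; each row is the pose to reach, as a shift and turn from the pose commanded when the call began; what a row does not reach only later rows make up. A row lasts 1/8 s, in which the tool goes at most 62.5 mm and 10.7 degrees, less where a joint would pass 70% of its speed; a pose out of reach is approached as far as the arm can. A call with a number of a shift or a turn outside -1 to 1 is refused whole. A call with a gripper value outside its range is refused whole. The fingers move at their own pace and stop on an object; "newtons" is the grip in N (left out, the last holds). Time passes only in rows, so rows that repeat a pose let the fingers close. It gives the time, the measured TCP pose, the force, the opening and the grip force at its end, in the units of the state.
- env.observe(): the state, without advancing time (a new reading comes with each control period).
- env.camera(name): name is "side" or "top" or "wrist"; returns a dict with "img" (400x640x3 uint8, red, green, blue), "intrinsics" (3x3 intrinsics, pixels), "extrinsics" (4x4, takes a point from camera to world coordinates). Camera axes: x right, y up, looking along -z (the intrinsics and any distortion apply to the point x, -y, -z); pixel columns grow to the right and rows downward; lengths in m; the calibration is good to about 2 mm. A picture is of the moment at which its call begins. There is no depth.
- env.finish_job(): hands the job in; it is judged then, once.
The state is a dict: "time_s": time; "q": joint angles; "qd": joint speeds; "joint_torque": joint torques, N m; "tool_pos": TCP position; "tool_rot": TCP orientation; "contact_force": force on the tool from outside, world axes, zero at the start; "torque": the same for the moment, N m; "grip_width": finger opening in m; "grasp_force": force on a finger pad.
Only numpy, scipy, OpenCV 4.12 (cv2) and the standard library are available. Lean on these libraries where they do the work, as an engineer would, in place of code of your own. Each camera call takes 0.05 s, during which the arm holds its last target. There are 200 camera calls.

## Working session

There is one attempt and no reset: what is moved stays moved. The work goes in short steps, Python scripts to look and compute and a tool call to move; the robot and the scene stay as the last step left them, time stands still between calls to the robot, and variables do not carry over. Pictures are saved under pics/ and viewed, at most 10 in all, crops included, and the job is handed in when it is done.

Besides the shell and the picture viewer there is one more tool, called after "Emit:" as name(argument=value, ...) on one line, values as JSON. send_rows: Moves the arm, as the interface text tells. Its arguments: {"type":"object","properties":{"series":{"type":"array"},"newtons":{"type":"number"}},"required":["series"]}

```bash
mkdir -p pics
cat > h.py <<'E'
import numpy as np, cv2
from bench import env
def snap(name,fn):
    c=env.camera(name); cv2.imwrite('pics/'+fn+'.png',c['img'][:,:,::-1]); np.savez('pics/'+fn+'.npz',**c); return c
def ray(c,u,v):
    K=np.array(c['intrinsics']);T=np.array(c['extrinsics'])
    d=np.linalg.inv(K)@[u,v,1]; d=T[:3,:3]@[d[0],-d[1],-d[2]]; return T[:3,3],d
def onz(c,u,v,z):
    o,d=ray(c,u,v); return o+d*(z-o[2])/d[2]
def proj(c,p):
    K=np.array(c['intrinsics']);T=np.array(c['extrinsics'])
    q=T[:3,:3].T@(np.array(p)-T[:3,3]); q=K@[q[0],-q[1],-q[2]]; return q[:2]/q[2]
E
python3 - <<'E'
from h import *
s=env.observe(); print(s)
c=snap('top','top0'); print(c['intrinsics'],c['extrinsics'],c.keys())
c2=snap('side','side0');print(c2['extrinsics'])
E
```

```text
{'time_s': 0.0, 'q': array([ 1.15850989e+00,  4.94205578e-01,  1.34612348e+00,  1.30975964e-06,
        1.30249857e+00, -9.55110736e-02]), 'qd': array([-5.34397066e-04,  8.77937303e-05, -4.02797762e-04, -8.31103225e-04,
       -6.99334874e-04, -1.01784292e-03]), 'joint_torque': array([ 1.69978819e-03, -8.78817558e+01, -3.81858587e+01,  7.09099020e-02,
        5.29596896e-02, -1.81663120e-05]), 'tool_pos': array([0.19454528, 0.59356399, 0.22132693]), 'tool_rot': array([-4.95463037e-01, -3.10196077e+00,  1.87700650e-03]), 'contact_force': array([ 0.36593481, -0.46075587, -0.9099287 ]), 'torque': array([ 0.00709411, -0.02985658,  0.03251222]), 'grasp_force': 0.0, 'grip_width': 0.09072348670069223}
[[417.24033283   0.         325.99783669]
 [  0.         417.24033283 200.34066424]
 [  0.           0.           1.        ]] [[-1.36699465e-02  9.94950540e-01 -9.94311601e-02  4.88583178e-01]
 [-9.99906555e-01 -1.35904051e-02  1.47728568e-03 -1.05061384e-02]
 [ 1.18516439e-04  9.94420632e-02  9.95043347e-01  1.46809678e+00]
 [ 0.00000000e+00  0.00000000e+00  0.00000000e+00  1.00000000e+00]] dict_keys(['img', 'intrinsics', 'extrinsics'])
[[-9.96133680e-01  5.65914164e-02 -6.71945229e-02  5.25674523e-01]
 [-8.78456547e-02 -6.33706466e-01  7.68569617e-01  8.30316882e-01]
 [ 9.12839607e-04  7.71500827e-01  6.36227664e-01  7.51950515e-01]
 [ 0.00000000e+00  0.00000000e+00  0.00000000e+00  1.00000000e+00]]
```

View pics/top0.png

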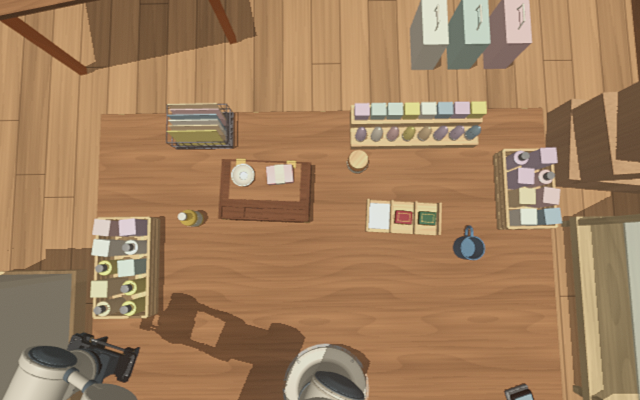

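View pics/side0.png

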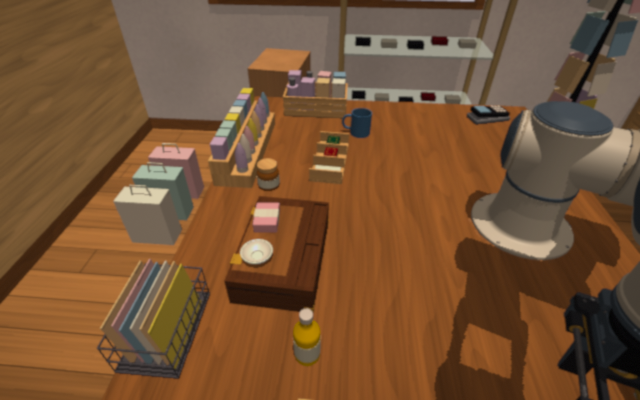

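The top view shows the chest at about (220-312, 160-221) with its front toward the robot. The stand is at (367-441, 199-235), with the free stall at its left (379,216). I'll zoom in on both.

Run:
```python
import cv2,numpy as np
i=cv2.imread('pics/top0.png')
a=cv2.resize(i[150:230,210:320],None,fx=7,fy=7,interpolation=cv2.INTER_CUBIC)[:,:770]
b=cv2.resize(i[150:245,360:445],None,fx=1,fy=1)
cv2.imwrite('pics/ca.png',a)
b=cv2.resize(i[190:245,360:450],None,fx=8,fy=8,interpolation=cv2.INTER_CUBIC)
cv2.imwrite('pics/cb.png',b)
```

```text
(no output)
```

View pics/ca.png

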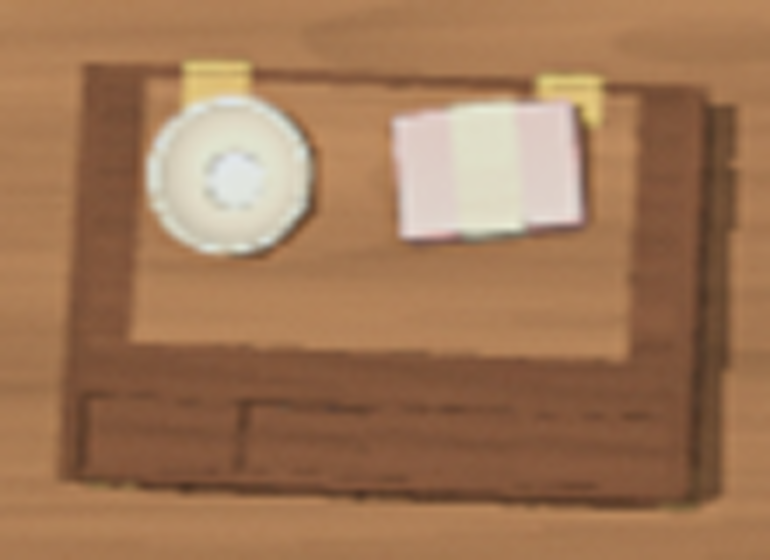

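View pics/cb.png

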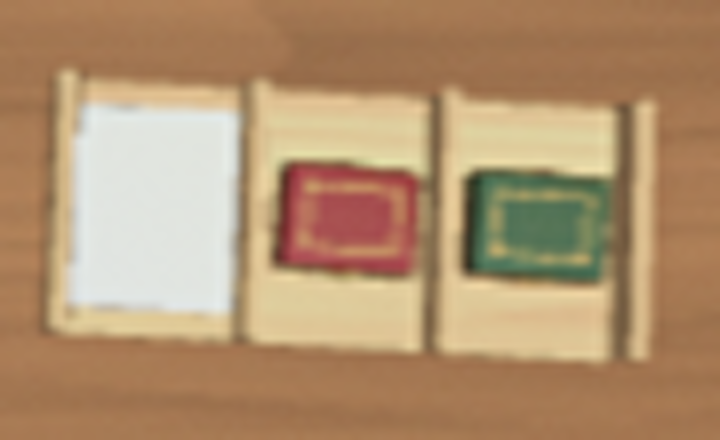

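The chest crop shows the groove, with a shadow line at crop x≈240 that marks the recess's left edge. So the recess should span about crop x 240-365, near (253, 210) in the full picture. The stand crop shows the liner corners at (78,105), (240,110), (232,312) and (68,305).

Run:
```python
from h import *
c=dict(np.load('pics/top0.npz'))
A=lambda x,y,z:onz(c,210+(x+.5)/7-.5,150+(y+.5)/7-.5,z)
B=lambda x,y,z:onz(c,360+(x+.5)/8-.5,190+(y+.5)/8-.5,z)
P=[A(84,65,.085),A(708,90,.085),A(692,498,.083),A(62,478,.083)]
for p in P:print('chest',p.round(4))
print('recess edge',A(240,400,.079).round(4),A(240,470,.079).round(4))
for n,p in [('gl',(85,440)),('gr',(690,460))]:print(n,A(*p,.079).round(4))
m=np.array(P);ctr=m.mean(0);d=(m[0]-m[1]+m[3]-m[2])/2
print('ctr',ctr.round(4),'yaw',np.degrees(np.arctan2(-d[0],d[1])), np.linalg.norm(d))
i=c['img'];hsv=cv2.cvtColor(i,cv2.COLOR_RGB2HSV)
mk=((hsv[...,1]<35)&(hsv[...,2]>170)).astype(np.uint8);mk[:195]=0;mk[240:]=0;mk[:,:365]=0;mk[:,:]*=1;mk[:,395:]=0
cs=max(cv2.findContours(mk,0,1)[0],key=cv2.contourArea);r=cv2.minAreaRect(cs);print(r)
print('liner',onz(c,*r[0],.012).round(4))
L=[B(78,105,.012),B(240,110,.012),B(232,312,.012),B(68,307,.012)]
for p in L:print(p.round(4))
S=[B(68,70,.05),B(645,100,.05),B(640,357,.05),B(58,333,.05)]
for p in S:print('stand',p.round(4))
m=np.array(S);d=(m[0]-m[1]+m[3]-m[2])/2;print(m.mean(0),np.degrees(np.arctan2(-d[0],d[1])),np.linalg.norm(d))
```

```text
chest [0.7719 0.3369 0.085 ]
chest [0.7556 0.0371 0.085 ]
chest [0.5598 0.0467 0.083 ]
chest [0.5734 0.3456 0.083 ]
recess edge [0.6097 0.2621 0.079 ] [0.5763 0.2619 0.079 ]
gl [0.5916 0.3359 0.079 ]
gr [0.5781 0.0476 0.079 ]
ctr [0.6652 0.1915 0.084 ] yaw -2.855232340330046 0.29970377369300266
((379.0, 215.5), (25.0, 20.0), 90.0)
liner [ 0.5783 -0.1971  0.012 ]
[ 0.6237 -0.1644  0.012 ]
[ 0.6206 -0.2353  0.012 ]
[ 0.5323 -0.2293  0.012 ]
[ 0.5355 -0.1579  0.012 ]
stand [ 0.6353 -0.1564  0.05  ]
stand [ 0.6191 -0.4024  0.05  ]
stand [ 0.5098 -0.3958  0.05  ]
stand [ 0.5233 -0.1496  0.05  ]
[ 0.57185751 -0.2760428   0.05      ] -3.4580900799589336 0.24653925477377756
```

Emit:
send_rows(series=[{"dx": 0.25,"dy": -0.23,"yaw": -0.2,"grip": 0},{"dx": 0.5,"dy": -0.46,"yaw": -0.4,"grip": 0},{"dx": 0.75,"dy": -0.69,"yaw": -0.6,"grip": 0},{"dx": 0.99,"dy": -0.9,"yaw": -0.83,"grip": 0},{"dx": 0.99,"dy": -0.9,"yaw": -0.83,"grip": 0},{"dx": 0.99,"dy": -0.9,"yaw": -0.83,"grip": 0}], newtons=20)

```text
invalid input at $.series[0]: expected keys dx, dy, dz, yaw, grip
```

Emit:
send_rows(series=[{"dx": 0.25,"dy": -0.23,"yaw": -0.2,"grip": 0},{"dx": 0.5,"dy": -0.46,"yaw": -0.4,"grip": 0},{"dx": 0.75,"dy": -0.69,"yaw": -0.6,"grip": 0},{"dx": 0.99,"dy": -0.9,"yaw": -0.83,"grip": 0},{"dx": 0.99,"dy": -0.9,"yaw": -0.83,"grip": 0},{"dx": 0.99,"dy": -0.9,"yaw": -0.83,"grip": 0}])

```text
invalid input at $.series[0]: expected keys dx, dy, dz, yaw, grip
```

Emit:
send_rows(series=[{"dx": 0.25,"dy": -0.23,"dz": 0,"yaw": -0.2,"grip": 0},{"dx": 0.5,"dy": -0.46,"dz": 0,"yaw": -0.4,"grip": 0},{"dx": 0.75,"dy": -0.69,"dz": 0,"yaw": -0.6,"grip": 0},{"dx": 0.99,"dy": -0.9,"dz": 0,"yaw": -0.83,"grip": 0},{"dx": 0.99,"dy": -0.9,"dz": 0,"yaw": -0.83,"grip": 0},{"dx": 0.99,"dy": -0.9,"dz": 0,"yaw": -0.83,"grip": 0}], newtons=20)

```text
time_s: 0.85
tool_pos: [0.3932, 0.4133, 0.2217]
tool_rot: [-1.463, -2.78, 0.001]
contact_force: [-1.2, 1.1, -0.1]
grip_width: 0.0342
grasp_force: 0.0
```

Emit:
send_rows(series=[{"dx": 0.25,"dy": -0.23,"dz": 0,"yaw": -0.2,"grip": 0},{"dx": 0.5,"dy": -0.46,"dz": 0,"yaw": -0.4,"grip": 0},{"dx": 0.75,"dy": -0.69,"dz": 0,"yaw": -0.6,"grip": 0},{"dx": 0.99,"dy": -0.9,"dz": 0,"yaw": -0.83,"grip": 0},{"dx": 0.99,"dy": -0.9,"dz": 0,"yaw": -0.83,"grip": 0},{"dx": 0.99,"dy": -0.9,"dz": 0,"yaw": -0.83,"grip": 0}])

```text
time_s: 1.6
tool_pos: [0.5905, 0.2346, 0.2215]
tool_rot: [-2.273, -2.167, 0.001]
contact_force: [-1.2, 0.5, 0.3]
grip_width: 0.0003
grasp_force: 0.0
```

Run:
```python
from h import *
s=env.observe();print(s['time_s'],s['tool_pos'],s['tool_rot'],s['contact_force'],s['grip_width'],s['q'])
c=snap('wrist','w1')
print(proj(c,[.590,.232,.079]))
```

```text
1.6 [0.59051104 0.23455368 0.22148625] [-2.27348943e+00 -2.16716573e+00  6.77586129e-04] [-1.15299855  0.51839531  0.2921063 ] 0.0003058833984410432 [2.83936505e-01 5.09138942e-01 1.31813606e+00 4.14952290e-04
 1.31501121e+00 3.31708727e-01]
[320.44789845 190.20081391]
```

View pics/w1.png

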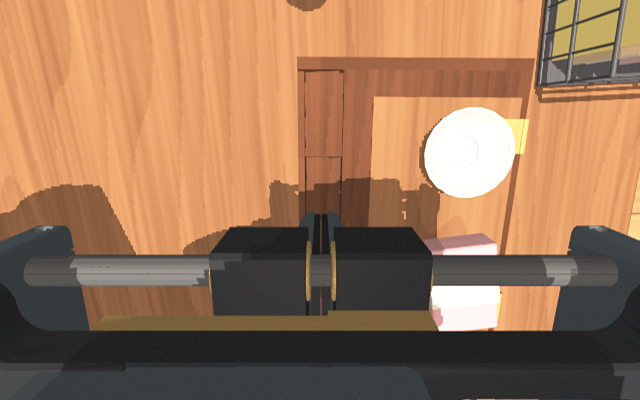

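The wrist view shows the groove at columns 305-342. Its end is at row 70 and the recess edge is at row 157. The fingers come down at about column 321.

Run:
```python
from h import *
c=dict(np.load('pics/w1.npz'))
for u,v in [(305,70),(342,70),(305,157),(342,157)]: print(onz(c,u,v,.079).round(4))
```

```text
[0.5818 0.3394 0.079 ]
[0.6138 0.3379 0.079 ]
[0.5773 0.2641 0.079 ]
[0.6114 0.2624 0.079 ]
```

Emit:
send_rows(series=[{"dx": 0.007,"dy": -0.013,"dz": -0.3,"yaw": 0,"grip": 0},{"dx": 0.007,"dy": -0.013,"dz": -0.6,"yaw": 0,"grip": 0},{"dx": 0.007,"dy": -0.013,"dz": -0.64,"yaw": 0,"grip": 0},{"dx": 0.007,"dy": -0.013,"dz": -0.64,"yaw": 0,"grip": 0}])

```text
time_s: 2.15
tool_pos: [0.592, 0.2326, 0.0952]
tool_rot: [2.274, 2.168, 0.001]
contact_force: [-0.0, -0.5, 0.4]
grip_width: 0.0007
grasp_force: 0.0
```

Emit:
send_rows(series=[{"dx": 0,"dy": 0,"dz": -0.02,"yaw": 0,"grip": 0},{"dx": 0,"dy": 0,"dz": -0.03,"yaw": 0,"grip": 0},{"dx": 0,"dy": 0,"dz": -0.035,"yaw": 0,"grip": 0},{"dx": 0,"dy": 0,"dz": -0.04,"yaw": 0,"grip": 0},{"dx": 0,"dy": 0,"dz": -0.04,"yaw": 0,"grip": 0}])

```text
time_s: 2.78
tool_pos: [0.5921, 0.2312, 0.0859]
tool_rot: [-2.276, -2.165, 0.0]
contact_force: [-0.0, 0.1, 0.3]
grip_width: 0.0006
grasp_force: 0.0
```

The fingertips are below the groove floor with no contact force, so they are in the recess. Next I press the catch.

Emit:
send_rows(series=[{"dx": 0,"dy": 0,"dz": -0.02,"yaw": 0,"grip": 0},{"dx": 0,"dy": 0,"dz": -0.035,"yaw": 0,"grip": 0},{"dx": 0,"dy": 0,"dz": -0.045,"yaw": 0,"grip": 0},{"dx": 0,"dy": 0,"dz": -0.05,"yaw": 0,"grip": 0},{"dx": 0,"dy": 0,"dz": -0.05,"yaw": 0,"grip": 0}])

```text
time_s: 3.4
tool_pos: [0.5923, 0.2313, 0.076]
tool_rot: [2.276, 2.165, 0.0]
contact_force: [0.7, -0.9, 5.0]
grip_width: 0.0005
grasp_force: 2.5
```

Emit:
send_rows(series=[{"dx": 0,"dy": 0,"dz": 0,"yaw": 0,"grip": 0},{"dx": 0,"dy": 0,"dz": 0.3,"yaw": 0,"grip": 0},{"dx": 0,"dy": 0,"dz": 0.6,"yaw": 0.2,"grip": 0.3},{"dx": -0.2,"dy": 0,"dz": 0.8,"yaw": 0.4,"grip": 1},{"dx": -0.4,"dy": -0.1,"dz": 0.8,"yaw": 0.6,"grip": 1},{"dx": -0.7,"dy": -0.2,"dz": 0.8,"yaw": 0.8,"grip": 1},{"dx": -0.9,"dy": -0.2,"dz": 0.8,"yaw": 1,"grip": 1},{"dx": -0.9,"dy": -0.2,"dz": 0.8,"yaw": 1,"grip": 1},{"dx": -0.9,"dy": -0.2,"dz": 0.8,"yaw": 1,"grip": 1}])

```text
time_s: 4.53
tool_pos: [0.4126, 0.1915, 0.2361]
tool_rot: [1.275, 2.871, 0.001]
contact_force: [0.6, 0.5, -0.2]
grip_width: 0.068
grasp_force: 0.0
```

Run:
```python
from h import *
c=snap('top','top2'); i=cv2.cvtColor(c['img'],cv2.COLOR_RGB2BGR)
a=cv2.resize(i[150:270,210:330],None,fx=5,fy=5,interpolation=cv2.INTER_CUBIC)
cv2.imwrite('pics/ca2.png',a)
```

```text
(no output)
```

View pics/ca2.png

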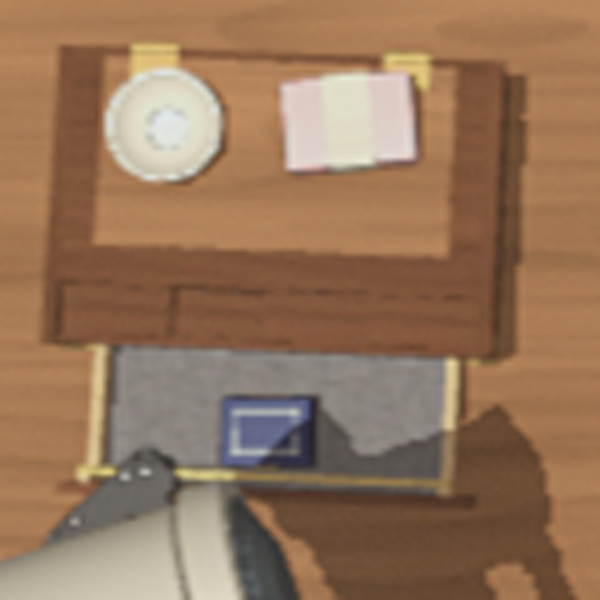

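The drawer is out. The navy case is at crop x 220-316, y 396-467, with room on both sides. I'll measure it.

Run:
```python
from h import *
c=dict(np.load('pics/top2.npz'))
A=lambda x,y,z:onz(c,210+(x+.5)/5-.5,150+(y+.5)/5-.5,z)
for p in [(222,396),(317,398),(313,468),(218,463),(267,431)]:print(A(*p,.0455).round(4))
i=c['img'].astype(int);mk=((i[...,2]>i[...,0]+15)&(i[...,2]>50)).astype(np.uint8);mk[:,:230]=0;mk[:,285:]=0;mk[:220]=0;mk[250:]=0
cs=max(cv2.findContours(mk,0,1)[0],key=cv2.contourArea);r=cv2.minAreaRect(cs);print(r,onz(c,*r[0],.0455))
print(A(50,340,.083),A(495,355,.083))
```

```text
[0.5368 0.2337 0.0455]
[0.5345 0.1691 0.0455]
[0.4872 0.1718 0.0455]
[0.4914 0.2363 0.0455]
[0.5126 0.2031 0.0455]
((263.0, 236.0), (12.0, 18.0), 90.0) [0.51191883 0.20305778 0.0455    ]
[0.574197   0.34168449 0.083     ] [0.56018874 0.0461182  0.083     ]
```

Emit:
send_rows(series=[{"dx": 0.2,"dy": 0.02,"dz": 0,"yaw": 0.23,"grip": 1},{"dx": 0.4,"dy": 0.057,"dz": 0,"yaw": 0.46,"grip": 1},{"dx": 0.497,"dy": 0.057,"dz": -0.15,"yaw": 0.7,"grip": 1},{"dx": 0.497,"dy": 0.057,"dz": -0.4,"yaw": 0.9,"grip": 1},{"dx": 0.497,"dy": 0.057,"dz": -0.5,"yaw": 1,"grip": 1},{"dx": 0.497,"dy": 0.057,"dz": -0.5,"yaw": 1,"grip": 1},{"dx": 0.497,"dy": 0.057,"dz": -0.5,"yaw": 1,"grip": 1}])

```text
time_s: 5.45
tool_pos: [0.5124, 0.2029, 0.1366]
tool_rot: [0.082, 3.14, 0.0]
contact_force: [0.5, 0.3, -0.3]
grip_width: 0.0914
grasp_force: 0.0
```

Run:
```python
from h import *
s=env.observe();print(s['tool_pos'],s['tool_rot'],s['grip_width'])
c=snap('wrist','w2')
```

```text
[0.51241129 0.20286918 0.13659046] [8.19242473e-02 3.13954256e+00 4.96788926e-04] 0.09142637870632588
```

View pics/w2.png

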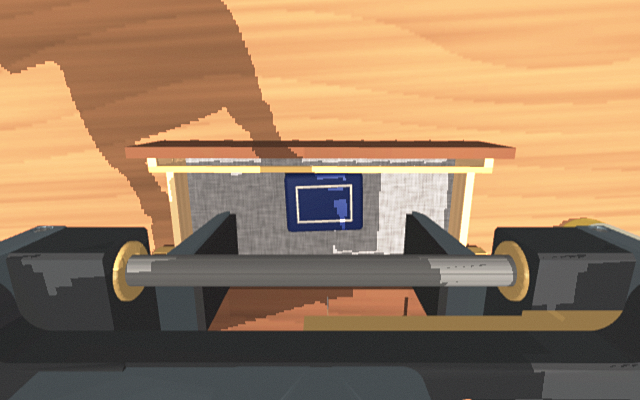

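In the wrist view the case is centred at column 324, between fingers at columns 235 and 405. I'll go down and grip.

Emit:
send_rows(series=[{"dx": 0,"dy": 0,"dz": -0.2,"yaw": 0,"grip": 1},{"dx": 0,"dy": 0,"dz": -0.4,"yaw": 0,"grip": 1},{"dx": 0,"dy": 0,"dz": -0.52,"yaw": 0,"grip": 1},{"dx": 0,"dy": 0,"dz": -0.565,"yaw": 0,"grip": 1},{"dx": 0,"dy": 0,"dz": -0.565,"yaw": 0,"grip": 1},{"dx": 0,"dy": 0,"dz": -0.565,"yaw": 0,"grip": 0.6},{"dx": 0,"dy": 0,"dz": -0.565,"yaw": 0,"grip": 0.5},{"dx": 0,"dy": 0,"dz": -0.565,"yaw": 0,"grip": 0.5},{"dx": 0,"dy": 0,"dz": -0.565,"yaw": 0,"grip": 0.5}], newtons=20)

```text
time_s: 6.62
tool_pos: [0.5118, 0.2029, 0.0234]
tool_rot: [0.078, 3.14, 0.001]
contact_force: [-0.1, 0.2, 7.3]
grip_width: 0.062
grasp_force: 19.9
```

Emit:
send_rows(series=[{"dx": 0,"dy": 0,"dz": 0.02,"yaw": 0,"grip": 0.5},{"dx": 0.03,"dy": 0,"dz": 0.03,"yaw": 0,"grip": 0.5},{"dx": 0.05,"dy": 0,"dz": 0.04,"yaw": 0,"grip": 0.5},{"dx": 0.05,"dy": 0,"dz": 0.06,"yaw": 0,"grip": 0.5}])

```text
time_s: 7.12
tool_pos: [0.5219, 0.2026, 0.035]
tool_rot: [0.078, 3.141, -0.0]
contact_force: [-0.5, 0.2, -1.8]
grip_width: 0.0623
grasp_force: 19.9
```

Emit:
send_rows(series=[{"dx": 0,"dy": 0,"dz": 0.15,"yaw": 0,"grip": 0.5},{"dx": 0,"dy": 0,"dz": 0.3,"yaw": 0,"grip": 0.5},{"dx": 0,"dy": 0,"dz": 0.5,"yaw": 0,"grip": 0.5},{"dx": 0,"dy": 0,"dz": 0.5,"yaw": 0,"grip": 0.5},{"dx": -0.1,"dy": -0.25,"dz": 0.5,"yaw": 0,"grip": 0.5},{"dx": -0.2,"dy": -0.5,"dz": 0.5,"yaw": 0,"grip": 0.5},{"dx": -0.4,"dy": -0.75,"dz": 0.5,"yaw": 0,"grip": 0.5},{"dx": -0.4,"dy": -0.75,"dz": 0.5,"yaw": 0,"grip": 0.5}])

```text
time_s: 8.12
tool_pos: [0.4379, 0.0505, 0.1341]
tool_rot: [-0.083, -3.136, 0.001]
contact_force: [0.9, 0.3, -1.6]
grip_width: 0.0622
grasp_force: 19.9
```

Emit:
send_rows(series=[{"dx": 0,"dy": -0.25,"dz": 0,"yaw": 0,"grip": 0.5},{"dx": 0,"dy": -0.5,"dz": 0,"yaw": 0,"grip": 0.5},{"dx": 0,"dy": -0.75,"dz": 0,"yaw": 0,"grip": 0.5},{"dx": 0,"dy": -0.75,"dz": -0.25,"yaw": 0,"grip": 0.5},{"dx": 0,"dy": -0.75,"dz": -0.45,"yaw": 0,"grip": 0.5},{"dx": 0,"dy": -0.75,"dz": -0.5,"yaw": 0,"grip": 0.5},{"dx": 0,"dy": -0.75,"dz": -0.54,"yaw": 0,"grip": 0.5},{"dx": 0,"dy": -0.75,"dz": -0.57,"yaw": 0,"grip": 0.5},{"dx": 0,"dy": -0.75,"dz": -0.57,"yaw": 0,"grip": 0.5}])

```text
time_s: 9.25
tool_pos: [0.4419, -0.0973, 0.0213]
tool_rot: [0.078, 3.14, -0.0]
contact_force: [-0.1, 1.0, -1.3]
grip_width: 0.062
grasp_force: 19.9
```

Emit:
send_rows(series=[{"dx": 0,"dy": 0,"dz": -0.02,"yaw": 0,"grip": 0.5},{"dx": 0,"dy": 0,"dz": -0.03,"yaw": 0,"grip": 0.5},{"dx": 0,"dy": 0,"dz": -0.036,"yaw": 0,"grip": 0.5},{"dx": 0,"dy": 0,"dz": -0.036,"yaw": 0,"grip": 0.5}])

```text
time_s: 9.75
tool_pos: [0.4415, -0.0973, 0.0138]
tool_rot: [0.078, 3.14, -0.0]
contact_force: [-0.8, -0.1, 2.5]
grip_width: 0.062
grasp_force: 19.9
```

Contact with the counter. I'll release, rise and turn 90°.

Emit:
send_rows(series=[{"dx": 0,"dy": 0,"dz": 0,"yaw": 0,"grip": 0.75},{"dx": 0,"dy": 0,"dz": 0,"yaw": 0,"grip": 1},{"dx": 0,"dy": 0,"dz": 0,"yaw": 0,"grip": 1},{"dx": 0,"dy": 0,"dz": 0,"yaw": 0,"grip": 1},{"dx": 0,"dy": 0,"dz": 0.15,"yaw": 0,"grip": 1},{"dx": 0,"dy": 0,"dz": 0.35,"yaw": 0,"grip": 1},{"dx": 0,"dy": 0,"dz": 0.6,"yaw": 0.1,"grip": 1},{"dx": 0,"dy": 0,"dz": 0.6,"yaw": 0.3,"grip": 1},{"dx": 0,"dy": 0,"dz": 0.6,"yaw": 0.5,"grip": 1},{"dx": 0,"dy": 0,"dz": 0.6,"yaw": 0.75,"grip": 1},{"dx": 0,"dy": 0,"dz": 0.6,"yaw": 1,"grip": 1},{"dx": 0,"dy": 0,"dz": 0.6,"yaw": 1,"grip": 1}])

```text
time_s: 11.25
tool_pos: [0.4414, -0.0973, 0.1337]
tool_rot: [1.13, -2.931, -0.0]
contact_force: [-0.8, -0.3, 0.1]
grip_width: 0.0911
grasp_force: 0.0
```

Run:
```python
from h import *
s=env.observe();print(s['tool_pos'],s['tool_rot'],s['q'])
```

```text
[ 0.44140022 -0.09726355  0.13369324] [ 1.12953789e+00 -2.93141178e+00 -1.08430369e-04] [-3.49126862e-01  3.80688696e-01  1.86538750e+00 -1.01678151e-05
  8.95630626e-01 -2.65549558e+00]
```

Joint 6 would run out of range that way, so I'll turn -135° instead.

Emit:
send_rows(series=[{"dx": 0,"dy": 0,"dz": 0,"yaw": -0.5,"grip": 1},{"dx": 0,"dy": 0,"dz": 0,"yaw": -1,"grip": 1},{"dx": 0,"dy": 0,"dz": 0,"yaw": -1,"grip": 1},{"dx": 0,"dy": 0,"dz": 0,"yaw": -1,"grip": 1},{"dx": 0,"dy": 0,"dz": 0,"yaw": -1,"grip": 1}])

```text
time_s: 11.88
tool_pos: [0.4414, -0.0973, 0.1337]
tool_rot: [-0.085, -3.14, -0.0]
contact_force: [0.2, -0.3, -0.1]
grip_width: 0.091
grasp_force: 0.0
```

Emit:
send_rows(series=[{"dx": 0,"dy": 0,"dz": 0,"yaw": -0.5,"grip": 1},{"dx": 0,"dy": 0,"dz": 0,"yaw": -1,"grip": 1},{"dx": 0,"dy": 0,"dz": 0,"yaw": -1,"grip": 1},{"dx": 0,"dy": 0,"dz": 0,"yaw": -1,"grip": 1},{"dx": 0,"dy": 0,"dz": 0,"yaw": -1,"grip": 1}])

```text
time_s: 12.5
tool_pos: [0.4415, -0.0973, 0.1337]
tool_rot: [-1.274, -2.872, -0.0]
contact_force: [-0.3, -0.2, -0.4]
grip_width: 0.0913
grasp_force: 0.0
```

Emit:
send_rows(series=[{"dx": 0,"dy": 0,"dz": 0,"yaw": -0.5,"grip": 1},{"dx": 0,"dy": 0,"dz": 0,"yaw": -1,"grip": 1},{"dx": 0,"dy": 0,"dz": 0,"yaw": -1,"grip": 1},{"dx": 0,"dy": 0,"dz": 0,"yaw": -1,"grip": 1},{"dx": 0,"dy": 0,"dz": 0,"yaw": -1,"grip": 1},{"dx": 0,"dy": 0,"dz": 0,"yaw": -1,"grip": 1}])

```text
time_s: 13.25
tool_pos: [0.4415, -0.0973, 0.1337]
tool_rot: [-2.271, -2.171, 0.0]
contact_force: [-0.5, 0.0, 0.7]
grip_width: 0.0912
grasp_force: 0.0
```

Run:
```python
from h import *
s=env.observe();print(s['tool_pos'],s['tool_rot'],s['q'])
c=snap('wrist','w3')
print(proj(c,[.4415,-.0973,.036]))
i=c['img'].astype(int);mk=((i[...,2]>i[...,0]+15)).astype(np.uint8)
for k in sorted(cv2.findContours(mk,0,1)[0],key=cv2.contourArea)[-3:]:
  r=cv2.minAreaRect(k);print(cv2.contourArea(k),r,onz(c,*r[0],.036))
```

```text
[ 0.44148847 -0.09731042  0.13370396] [-2.27051616e+00 -2.17122411e+00  5.17759723e-05] [-3.49149096e-01  3.80750970e-01  1.86521684e+00 -2.46285538e-05
  8.95660363e-01 -3.04432520e-01]
[320.77571255 199.79989704]
0.5 ((612.7500610351562, 231.24998474121094), (1.4142134189605713, 0.7071067094802856), 45.0) [ 0.68297948 -0.13529172  0.036     ]
6.0 ((595.60400390625, 227.46038818359375), (27.16451644897461, 2.388089179992676), 5.710593223571777) [ 0.66820556 -0.13128907  0.036     ]
4194.5 ((322.5, 195.0), (76.0, 57.0), 90.0) [ 0.44307513 -0.09334561  0.036     ]
```

View pics/w3.png

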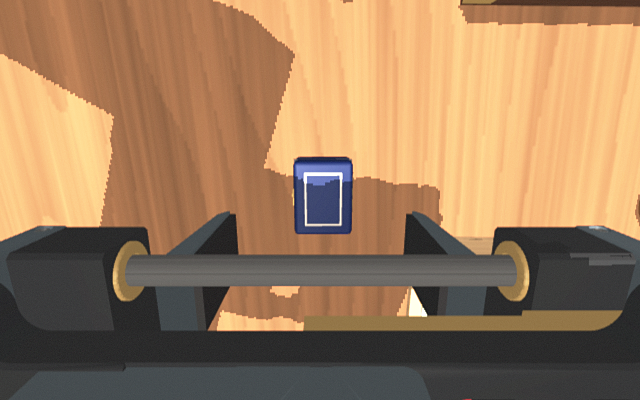

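The case is centred at (322,195), midway between the fingers and square to them. I'll go down and grip by the clasp and hinge sides, then lift.

Emit:
send_rows(series=[{"dx": 0,"dy": 0,"dz": -0.25,"yaw": 0,"grip": 1},{"dx": 0,"dy": 0,"dz": -0.5,"yaw": 0,"grip": 1},{"dx": 0,"dy": 0,"dz": -0.575,"yaw": 0,"grip": 1},{"dx": 0,"dy": 0,"dz": -0.575,"yaw": 0,"grip": 1},{"dx": 0,"dy": 0,"dz": -0.575,"yaw": 0,"grip": 0.5},{"dx": 0,"dy": 0,"dz": -0.575,"yaw": 0,"grip": 0.35},{"dx": 0,"dy": 0,"dz": -0.575,"yaw": 0,"grip": 0.35},{"dx": 0,"dy": 0,"dz": -0.575,"yaw": 0,"grip": 0.35},{"dx": 0,"dy": 0,"dz": -0.575,"yaw": 0,"grip": 0.35}])

```text
time_s: 14.42
tool_pos: [0.4417, -0.0974, 0.0189]
tool_rot: [2.276, 2.165, 0.0]
contact_force: [-0.2, 0.1, 5.9]
grip_width: 0.0479
grasp_force: 20.0
```

Emit:
send_rows(series=[{"dx": 0,"dy": 0,"dz": 0.15,"yaw": 0,"grip": 0.35},{"dx": 0,"dy": 0,"dz": 0.3,"yaw": 0,"grip": 0.35},{"dx": 0,"dy": 0,"dz": 0.5,"yaw": 0,"grip": 0.35},{"dx": 0.2,"dy": -0.25,"dz": 0.5,"yaw": 0,"grip": 0.35},{"dx": 0.4,"dy": -0.5,"dz": 0.5,"yaw": 0,"grip": 0.35},{"dx": 0.4,"dy": -0.5,"dz": 0.5,"yaw": 0,"grip": 0.35},{"dx": 0.4,"dy": -0.5,"dz": 0.5,"yaw": 0,"grip": 0.35}])

```text
time_s: 15.3
tool_pos: [0.5208, -0.197, 0.1182]
tool_rot: [-2.275, -2.164, 0.001]
contact_force: [-0.1, 0.8, -2.3]
grip_width: 0.0478
grasp_force: 20.0
```

Run:
```python
from h import *
s=env.observe();print(s['tool_pos'],s['tool_rot'],s['grip_width'])
c=snap('wrist','w4')
```

```text
[ 0.52076229 -0.19700412  0.11817658] [-2.27542577e+00 -2.16387629e+00  7.14129377e-04] 0.04783823583067907
```

View pics/w4.png

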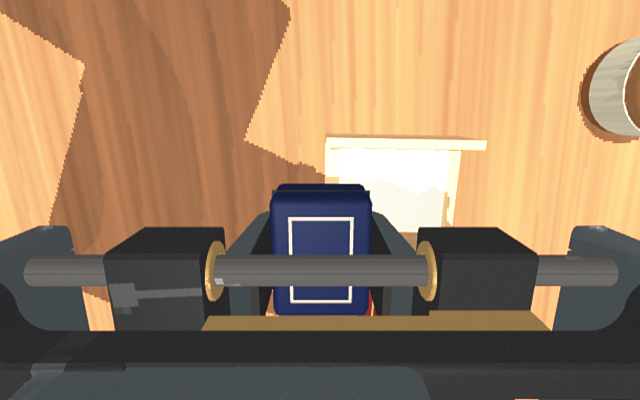

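The held case covers columns 270-370. The left divider's top edge runs from (325,138) to (485,142), with the liner showing behind it.

Run:
```python
from h import *
c=dict(np.load('pics/w4.npz'))
for p in [(326,136),(486,141),(326,149),(486,150)]:print(onz(c,*p,.05).round(4))
for p in [(340,152),(460,152)]:print('floor',onz(c,*p,.012).round(4))
```

```text
[ 0.527 -0.144  0.05 ]
[ 0.6369 -0.153   0.05  ]
[ 0.5266 -0.1529  0.05  ]
[ 0.6373 -0.1592  0.05  ]
floor [ 0.5381 -0.16    0.012 ]
floor [ 0.635  -0.1649  0.012 ]
```

Emit:
send_rows(series=[{"dx": 0.15,"dy": 0.01,"dz": 0,"yaw": -0.015,"grip": 0.35},{"dx": 0.286,"dy": 0.01,"dz": 0,"yaw": -0.015,"grip": 0.35},{"dx": 0.286,"dy": 0.01,"dz": 0,"yaw": -0.015,"grip": 0.35},{"dx": 0.286,"dy": 0.01,"dz": -0.12,"yaw": -0.015,"grip": 0.35},{"dx": 0.286,"dy": 0.01,"dz": -0.25,"yaw": -0.015,"grip": 0.35},{"dx": 0.286,"dy": 0.01,"dz": -0.35,"yaw": -0.015,"grip": 0.35},{"dx": 0.286,"dy": 0.01,"dz": -0.4,"yaw": -0.015,"grip": 0.35},{"dx": 0.286,"dy": 0.01,"dz": -0.42,"yaw": -0.015,"grip": 0.35},{"dx": 0.286,"dy": 0.01,"dz": -0.42,"yaw": -0.015,"grip": 0.35}])

```text
time_s: 16.48
tool_pos: [0.5786, -0.1952, 0.0351]
tool_rot: [2.289, 2.152, 0.0]
contact_force: [0.8, 0.4, -0.4]
grip_width: 0.0477
grasp_force: 20.0
```

Emit:
send_rows(series=[{"dx": 0,"dy": 0,"dz": -0.01,"yaw": 0,"grip": 0.35},{"dx": 0,"dy": 0,"dz": -0.018,"yaw": 0,"grip": 0.35},{"dx": 0,"dy": 0,"dz": -0.018,"yaw": 0,"grip": 0.35}])

```text
time_s: 16.85
tool_pos: [0.5787, -0.1953, 0.0312]
tool_rot: [2.289, 2.152, 0.0]
contact_force: [-0.1, 0.1, -2.5]
grip_width: 0.0481
grasp_force: 20.0
```

Emit:
send_rows(series=[{"dx": 0,"dy": 0,"dz": -0.005,"yaw": 0,"grip": 0.35},{"dx": 0,"dy": 0,"dz": -0.006,"yaw": 0,"grip": 0.35}])

```text
time_s: 17.1
tool_pos: [0.5788, -0.1953, 0.0309]
tool_rot: [2.288, 2.152, 0.0]
contact_force: [-5.1, 1.9, 19.5]
grip_width: 0.0481
grasp_force: 20.0
```

It is seated. I'll release, rise and back away.

Emit:
send_rows(series=[{"dx": 0,"dy": 0,"dz": 0.004,"yaw": 0,"grip": 0.6},{"dx": 0,"dy": 0,"dz": 0.004,"yaw": 0,"grip": 0.9},{"dx": 0,"dy": 0,"dz": 0.004,"yaw": 0,"grip": 0.9},{"dx": 0,"dy": 0,"dz": 0.004,"yaw": 0,"grip": 0.9},{"dx": 0,"dy": 0,"dz": 0.2,"yaw": 0,"grip": 0.9},{"dx": 0,"dy": 0,"dz": 0.5,"yaw": 0,"grip": 0.9},{"dx": -0.3,"dy": 0.3,"dz": 0.8,"yaw": 0,"grip": 0.9},{"dx": -0.6,"dy": 0.6,"dz": 0.8,"yaw": 0,"grip": 0.9},{"dx": -0.8,"dy": 0.9,"dz": 0.8,"yaw": 0,"grip": 0.9},{"dx": -0.8,"dy": 0.9,"dz": 0.8,"yaw": 0,"grip": 0.9},{"dx": -0.8,"dy": 0.9,"dz": 0.8,"yaw": 0,"grip": 0.9}])

```text
time_s: 18.48
tool_pos: [0.4159, -0.013, 0.1903]
tool_rot: [-2.285, -2.154, 0.001]
contact_force: [0.7, -0.7, -0.1]
grip_width: 0.0821
grasp_force: 0.0
```

Run:
```python
from h import *
c=snap('top','top3'); i=cv2.cvtColor(c['img'],cv2.COLOR_RGB2BGR)
cv2.imwrite('pics/cb3.png',cv2.resize(i[190:245,360:450],None,fx=8,fy=8,interpolation=cv2.INTER_CUBIC))
```

```text
(no output)
```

View pics/cb3.png

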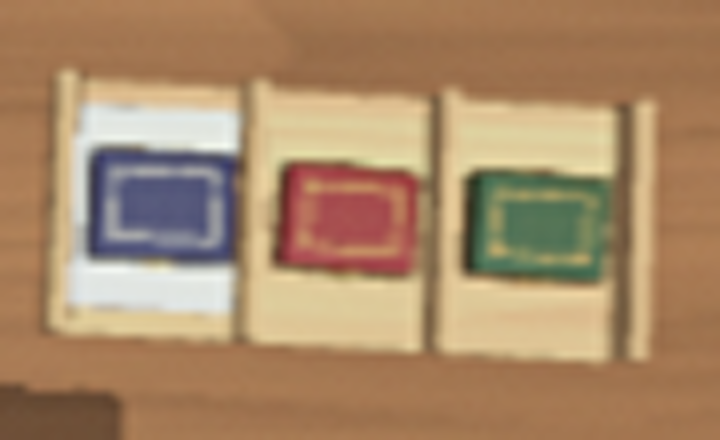

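The navy case stands on the liner at crop (162,205), clasp to the front, and the neighbours haven't moved.

```bash
python3 -c "
from bench import env
print(env.finish_job())"
```

```text
the job is handed in; nothing more can be done
None
```

The navy case now stands on the cream liner in the free stall, clasp to the front, and the job was handed in at about 18.5 s; the final picture shows the red and green cases where they were, and no verdict came back.

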